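# Clamp a heat sink in the clutch-knob vice

## Task

Stand the tall heat sink upright in the vice, on the bed between the two jaws and with its end snug against the thin brass end stop (ease it there, do not ram it). Then close the vice by turning its knob clockwise until the slip clutch lets go, and stop straight away: never let the knob slip more than about a tenth of a turn. Leave the heat sink clamped there, let go, and do not disturb the other things on the bench.

Things in the scene. Friction and masses are not known exactly. Their poses are not given: they have to be found in the camera images.
- heatsink: The work: plain aluminium finned heat sink, 50 x 30 x 50 mm (x, y, z), 0.10 to 0.17 kg, standing upright on the bench. Origin at the centre of its underside. Its two 50 x 50 mm sides (facing +y and -y) are flat plates 30 mm apart: grip it across these. A low heat sink of the same plan stands about; this is the tall one.
- vise: Dark steel quick-set vice, screwed down (place and yaw differ each time). Origin on the bench, midway along the jaws' length. Bed 90 mm wide (x), from y = -140 to +92 mm, top 30 mm above the bench. Jaws lie along x, 62 mm long (x -31 to +31 mm), tops 18 mm above the bed. Fixed jaw 20 mm thick, its rubber face at y = +55 mm, facing -y. Upright knob axis at x = 0, y = -100 mm.
- vise_seat (a point): Point on the bed (30 mm above the bench) where the centre of the heat sink's underside is once it is clamped against the fixed jaw and the stop, its 50 mm length along the jaws: x = 5, y = 40 mm in the vice's frame. Axes as the vice's.
- stop: Thin brass tab rising from the bed at the +x end of the gap: 6 mm thick (x), 22 mm wide (y), 18 mm high. Origin at the bottom of the centre of the face that the heat sink's end must touch; the face looks along the vice's -x and lies 25 mm beyond the seat point. It bends if pushed with more than 20 N.
- jaw: Sliding jaw, 18 mm thick, on the -y side of the gap. Origin at the centre of the lower edge of its rubber gripping face, on the bed; the face looks along the vice's +y, at the fixed jaw, and moves that way as the vice closes. Gap at the start 35 to 40 mm.
- knob_grip (a point): Point on the knob's upright axis, 80 mm above the bench, mid-height of the grip. Black round flange (radius 21 mm, top 59 mm above the bench) carrying an upright bar 44 mm long (this point's x), 14 mm thick (its y), up to 94 mm above the bench; a white line on top marks one end. Clockwise from above closes the jaw. Let go, it stays within a few degrees.
- knob (a joint): Slip of the knob's clutch, rad: 0 at the start and while the clutch holds, growing only as it slips clockwise. The knob first has 0 to 0.7 rad of free play, then drives the jaw (10 mm per rad) with about 0.15 N m; once the heat sink is pinched, the clutch slips at 0.4 N m within some 0.2 rad. Held still, the knob feels slack before the pinch and pushes back with about 0.1 N m after it.
- low_sink: Bystander: low aluminium heat sink, 50 x 30 x 22 mm, origin at the centre of its underside.
- spool: Bystander: solder spool standing on end, 60 mm across, 44 mm high, origin at the centre of its underside.
- flux: Bystander: small amber bottle, 36 mm across, 70 mm high, origin at the centre of its underside.
- screwcup: Bystander: small white bowl, 60 mm across, 30 mm high, origin at the centre of its underside.
- screwdriver: Bystander: screwdriver lying on the bench, 160 mm long along its x.
Mind the look-alikes: they are no part of the job. Leave any purple look-alike of the heatsink alone.

How it is judged (in metres and radians):
On the way, in this order (a step that is already met when the one before it is completed fails the run):
1. the heat sink stands on the bed between the jaws, its end against the stop (x of heatsink in the frame of vise between 0.002 and 0.008 m and z of heatsink in the frame of vise between 0.026 and 0.033 m and angle between the x axis of heatsink and the x axis of vise, either way round below 0.08 rad and angle between heatsink's own z axis and vertical below 0.06 rad and y of heatsink in the frame of vise between 0.028 and 0.044 m), for 0.2 s.
2. the knob has been turned until the clutch slips, and the heat sink is pinched (value of joint knob above 0.08 rad and contact force between jaw and heatsink above 5 N), for 0.1 s.
At the end, for the whole second after the job is handed in: The heat sink stands upright on the bed (within 3 mm), squared to the jaws (within 0.08 rad), its end within 3 mm of the stop, against the fixed jaw (within 3 mm), pinched by the sliding jaw with more than 5 N; the clutch has slipped by 0.08 to 0.8 rad; all at rest and released (all of step 2 and x of heatsink in the frame of vise between 0.002 and 0.008 m and z of heatsink in the frame of vise between 0.026 and 0.033 m and angle between the x axis of heatsink and the x axis of vise, either way round below 0.08 rad and angle between heatsink's own z axis and vertical below 0.06 rad and y of heatsink in the frame of vise between 0.037 and 0.043 m and value of joint knob below 0.8 rad and linear speed of heatsink below 0.01 m/s and contact force between the arm and vise below 0.1 N); the robot touches nothing.
It fails at once if the clutch has been run on by more than 0.8 rad (value of joint knob above 0.8 rad).
It fails at once if the heat sink was rammed into the end stop (over 20 N) (contact force between stop and heatsink above 20 N).
It fails at once if another thing on the bench was moved by more than 3 cm (distance of any of low_sink, spool, flux, screwcup, screwdriver from where it was at the start of the episode above 0.03 m).
It also fails if it takes over 64 s, if anything falls off the work surface, if the arm or the gripper's body presses on something with over 40 N, if the wrist force passes 120 N, or if a joint passes its speed limit or range.

## Robot

A 6-joint arm with a two-finger parallel gripper is mounted at the origin on the work surface. World frame = base frame: x ahead of the robot, y to its left, z up, the work surface at z = 0. Lengths are in mm, angles in rad, forces in N, time in s.
With the tool pointing down it reaches from about 350 to 775 mm from the base axis. Payload 7.3 kg.
Tool frame: the origin (TCP) lies at the very end of the fingers, on their centre line; the grasp point (between the pads) lies 19 mm behind it; z points along the fingers, y is the line along which they close (so a half turn about z gives the same grasp; the last joint's range is limited). The gripper opens to 92 mm and grips with 3 to 60 N. Pads are 19 mm wide; open, the fingers measure 130 mm over their backs; the gripper's body (75 mm by 190 mm) begins 47 mm behind the grasp point.
Start: joints at [-1.353, 0.342, 1.524, -0, 1.275, -0.146], TCP at [186.833, -490.651, 226.741] pointing down, gripper open.
Joint ranges: [-2.53, 2.53], [-0.77, 2.02], [0.04, 2.7], [-1, 4.14], [0.28, 2.66], [-3.11, 3.11]. Speed limits (rad/s): [2.57, 2.57, 3.14, 3.14, 3.14, 3.14].

## Interface

Orientations are given as [roll, pitch, yaw] about the fixed x, y, z axes, in that order (R = Rz(yaw) Ry(pitch) Rx(roll)).
In Python, from plant import bot gives the robot as it stands.
- The arm moves only by the tool jog_arm, never from a script. Its argument "targets" is a list of rows, each an object with "xyz": the shift along the tool's x, y, z as a fraction of full scale, a list of three; "spin": the turn about the tool's z as a fraction of full scale. In form: [{"xyz": [x, y, z], "spin": spin}, ...]. A call has exactly 10 rows; each row shifts and turns the commanded pose from where the row before left it, along the tool's axes as they then stand; what a row does not reach is not made up. Full scale, the value 1, is 80 mm for a shift and 0.1 rad for a turn. A row lasts 1/8 s, in which the tool goes at most 62.5 mm and 10.7 degrees, less where a joint would pass 70% of its speed; a pose out of reach is approached as far as the arm can. A call with a number of a shift or a turn outside -1 to 1 is refused whole. A call with a gripper value outside its range is refused whole. "gripper" is the opening in per cent of the stroke, from 0 (shut) to 100 (fully open), set as the call begins (left out, the last holds). The fingers move at their own pace and stop on an object; the grip force is fixed at half the most. Time passes only in rows, so rows that do not move let the fingers close, or fill a call up. It gives the time, the measured TCP pose, the force, the opening and the grip force at its end, in the units of the state.
- bot.get_obs(): the state, without advancing time (a new reading comes with each control period).
- bot.capture(name): name is "scene" or "top"; returns the picture (420x560x3 uint8, blue, green, red); there is no depth.
- bot.get_calibration(name): a dict with "vfov" (degrees; the focal length in pixels is half the picture's height over the tangent of half this angle, whatever the lens; pixels are square), "cx", "cy" (the principal point, pixels), "k1" (the pictures are not rectified: a ray, as slopes to the right and down, at radius r is drawn at 1 + k1 r^2 times it, then the intrinsics apply), "eye" and "rotation" of the camera in the world. Camera axes: x right, y down, z forward; pixel columns grow to the right and rows downward; lengths in mm; the calibration is good to about 2 mm. A picture is of the moment at which its call begins. get_calibration takes no time and is no camera call.
- bot.close_job(): hands the job in; it is judged then, once.
The state is a dict: "time": time; "joint_positions": joint angles; "dq": joint speeds; "tau": joint torques, N m; "tool_pos": TCP position; "tcp_rot": TCP orientation; "contact_force": force on the tool from outside, world axes, zero at the start; "moment": the same for the moment, N m; "grip_width": finger opening in mm; "finger_force": force on a finger pad.
Only numpy, scipy, OpenCV 4.12 (cv2) and the standard library are available. Lean on these libraries where they do the work, as an engineer would, in place of code of your own. Each camera call takes 0.05 s, during which the arm holds its last target. There are 200 camera calls.

## Working session

There is one attempt and no reset: what is moved stays moved. The work goes in short steps, Python scripts to look and compute and a tool call to move; the robot and the scene stay as the last step left them, time stands still between calls to the robot, and variables do not carry over. Pictures are saved under pics/ and viewed, at most 10 in all, crops included, and the job is handed in when it is done.

Besides the shell and the picture viewer there is one more tool, called after "Emit:" by a JSON object that holds its "op" and its "data". jog_arm: Moves the arm, as the interface text tells. Shift numbers are shares of 80 mm and turn numbers shares of 0.1 rad, none past 1 either way. Its arguments: {"type":"object","properties":{"targets":{"type":"array","items":{"type":"object","properties":{"xyz":{"type":"array","items":{"type":"number"}},"spin":{"type":"number"}}}},"gripper":{"type":"number"}},"required":["targets"]}

```bash
ls; mkdir -p pics; cat > h.py <<'E'
import numpy as np, cv2
from plant import bot
def ray(name,uv):
    c=bot.get_calibration(name); f=210/np.tan(np.radians(c["vfov"])/2)
    K=np.array([[f,0,c["cx"]],[0,f,c["cy"]],[0,0,1.]])
    p=cv2.undistortPoints(np.array(uv,float).reshape(-1,1,2),K,np.array([c["k1"],0,0,0.]))[:,0]
    d=np.c_[p,np.ones(len(p))]@np.array(c["rotation"]).T
    return np.array(c["eye"]),d
def onz(name,uv,z):
    e,d=ray(name,uv); return e+d*((z-e[2])/d[:,2])[:,None]
E
python3 - <<'E'
from h import *
for n in("scene","top"):
    cv2.imwrite(f"pics/{n}0.png",bot.capture(n)); print(bot.get_calibration(n))
print(bot.get_obs())
E
```

```text
pics
{'vfov': 50.777537546439135, 'cx': 275.7543863141184, 'cy': 216.1816446605758, 'k1': 0.021107268997276156, 'eye': array([1029.59986629,  447.66676686,  922.23201955]), 'rotation': array([-2.54053822, -0.0096674 ,  2.30340017])}
{'vfov': 45.79484770141643, 'cx': 271.4551732352572, 'cy': 203.12108279627617, 'k1': -0.10499643590128444, 'eye': array([ 442.51580769,   64.16835656, 1153.67519036]), 'rotation': array([-3.02129567e+00,  5.50860193e-04, -1.59501007e+00])}
{'time': 0.1, 'joint_positions': array([-1.35300513e+00,  3.42652086e-01,  1.52493091e+00, -1.47200061e-05,
        1.27538261e+00, -1.46007931e-01]), 'dq': array([-1.50218871e-05, -2.03539886e-03, -2.77083754e-03,  6.04894457e-04,
        1.56543272e-03,  1.06764564e-04]), 'tau': array([ 1.41642671e-03, -4.32007778e+01, -2.44693887e+01,  7.18870014e-02,
        5.25766995e-02, -4.58388502e-05]), 'tool_pos': array([ 186.74270883, -490.2765508 ,  226.11166393]), 'tcp_rot': array([-3.14023226e+00, -1.85824129e-04,  3.63803295e-01]), 'contact_force': array([ 1.15014249,  0.33421217, -0.72379827]), 'moment': array([-0.01431206, -0.00621336,  0.00533564]), 'finger_force': 0.0, 'grip_width': 91.76810427992754}
```

View pics/scene0.png

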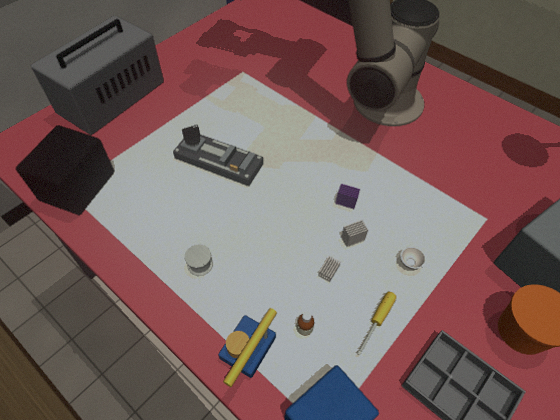

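View pics/top0.png

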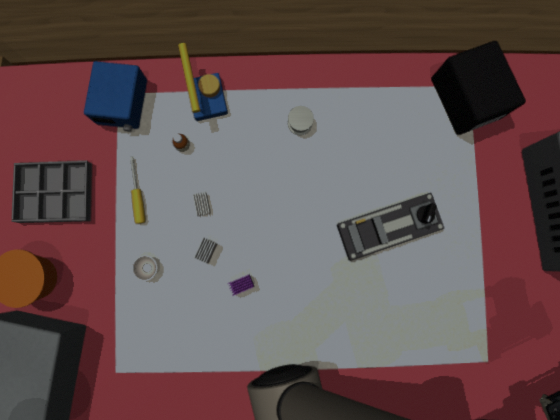

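The top view shows the vice at about (390,227) with its knob at (427,212) on the right. The two heat sinks are at (207,250) and (202,205), and the purple one is at (242,285). The scene view has the tall one at (355,232) and the low one at (330,268). I'll zoom in on both.

```bash
sed -i 's/np.array(c\["rotation"\]).T/Rotation.from_euler("xyz",c["rotation"]).as_matrix().T/; s/^import numpy.*/&\nfrom scipy.spatial.transform import Rotation/' h.py
python3 - <<'E'
from h import *
t=cv2.imread("pics/top0.png"); s=cv2.imread("pics/scene0.png")
r=lambda im,x,y,w,h,k:cv2.resize(im[y:y+h,x:x+w],None,fx=k,fy=k,interpolation=cv2.INTER_CUBIC)
a=r(t,330,185,120,80,6.5); 
cv2.imwrite("pics/c1.png",a)
b=np.hstack([r(t,180,225,50,50,8),r(s,330,207,50,50,8)]); cv2.imwrite("pics/c2.png",b)
for n,uv,z in[("top",[[207,250],[202,205]],50),("scene",[[355,226],[330,264]],50),("top",[[207,250],[202,205],[390,227]],22),("scene",[[355,226],[330,264]],22)]: print(n,z,onz(n,uv,z).round(0).tolist())
E
```

```text
top 50 [[475.0, 207.0, 50.0], [575.0, 217.0, 50.0]]
scene 50 [[474.0, 211.0, 50.0], [594.0, 230.0, 50.0]]
top 22 [[476.0, 211.0, 22.0], [579.0, 221.0, 22.0], [518.0, -209.0, 22.0]]
scene 22 [[456.0, 203.0, 22.0], [580.0, 223.0, 22.0]]
```

View pics/c1.png

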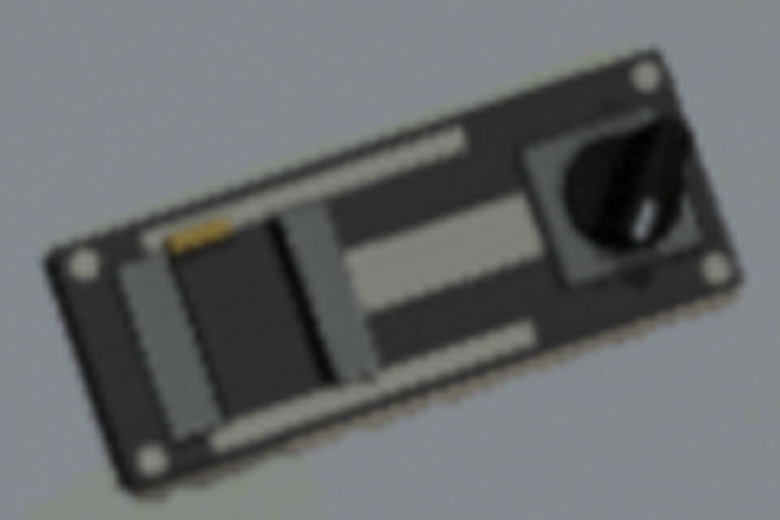

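View pics/c2.png

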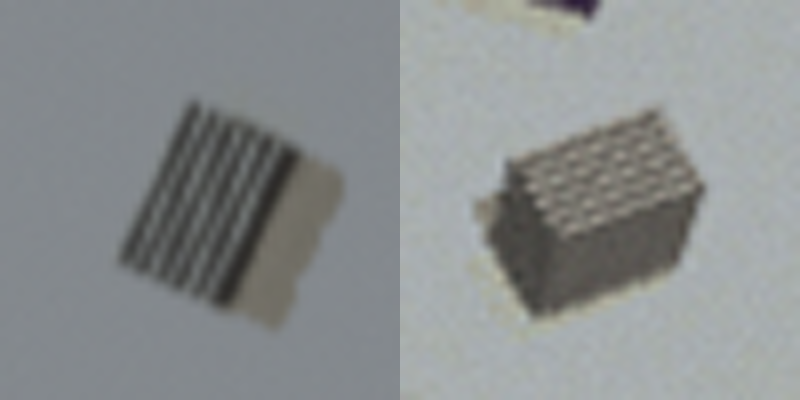

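The crops give these corners:
- **Vice bed (c1):** (48,258), (655,52), (742,280), (125,490). The brass stop is at (200,235), and the white line on the knob is at (643,220).
- **Sink top (c2, top view):** (193,102), (285,140), (215,302), (120,262).
- **Sink top (c2, scene view):** (110,160), (260,107), (303,188), (165,238).

```bash
python3 - <<'E'
from h import *
A=lambda p,s,o:np.array(p,float)/s+np.array(o)-0.5+0.5/s
bed=onz("top",A([[48,258],[655,52],[742,280],[125,490]],6.5,(330,185)),30)[:,:2]
print("bed",bed.round(1).tolist())
def ang(v): return np.arctan2(v[1],v[0])
yv=(bed[0]+bed[3]-bed[1]-bed[2])/2; xv=(bed[0]+bed[1]-bed[2]-bed[3])/2
print("lens",np.hypot(*yv),np.hypot(*xv),"yaw",ang(yv)-np.pi/2,ang(xv))
yaw=ang(yv)-np.pi/2; c=bed.mean(0); R=np.array([[np.cos(yaw),-np.sin(yaw)],[np.sin(yaw),np.cos(yaw)]])
o=c-R@[0,-24]; print("vice",o,"seat",o+R@[5,40],"knob",o+R@[0,-100])
L=lambda p:((p[:,:2]-o)@R).round(1).tolist()
print("jaws top (fixed inner, sliding inner edges)",L(onz("top",A([[165,258],[222,425],[275,215],[330,380]],6.5,(330,185)),48)))
print("brass",L(onz("top",A([[168,243],[230,228]],6.5,(330,185)),48)))
print("bar ends/line",L(onz("top",A([[690,120],[640,245],[643,220],[660,120]],6.5,(330,185)),94)))
for n,p,of in(("top",[[193,102],[285,140],[215,302],[120,262]],(180,225)),("scene",[[110,160],[260,107],[303,188],[165,238]],(330,207))):
    q=onz(n,A(p,8,of),50)[:,:2]; print(n,q.round(1).tolist(),q.mean(0),[(np.hypot(*(q[i]-q[i-1])).round(1),ang(q[i]-q[i-1]).round(3)) for i in range(4)])
E
```

```text
bed [[526.4, -85.9], [593.9, -305.6], [512.1, -332.0], [445.1, -109.7]]
lens 230.99794784927636 85.33007479647718 yaw 0.29552332364466527 0.2980327449117874
vice [ 512.38007688 -185.33873709] seat [ 505.51370508 -145.61654005] knob [ 541.50412963 -281.00372312]
jaws top (fixed inner, sliding inner edges) [[29.0, 55.4], [-31.3, 55.7], [31.0, 14.2], [-28.6, 15.2]]
brass [[33.6, 52.7], [31.7, 30.5]]
bar ends/line [[15.6, -119.4], [-18.2, -88.6], [-10.7, -92.5], [18.8, -109.7]]
top [[503.0, 214.0], [491.9, 188.5], [447.6, 208.5], [459.1, 234.8]] [475.41198769 211.44122386] [(np.float64(48.5), np.float64(-0.442)), (np.float64(27.8), np.float64(-1.982)), (np.float64(48.6), np.float64(2.718)), (np.float64(28.7), np.float64(1.156))]
scene [[494.1, 191.3], [449.0, 213.0], [463.9, 239.1], [505.0, 219.5]] [478.00164428 215.71647296] [(np.float64(30.2), np.float64(-1.94)), (np.float64(50.1), np.float64(2.695)), (np.float64(30.1), np.float64(1.052)), (np.float64(45.6), np.float64(-0.444))]
```

```bash
cat >> h.py <<'E'
def plan(segs,n=None):
    """segs: (x,y,z,yaw,rows) way points from the measured pose; prints rows in tool units"""
    o=bot.get_obs(); p=np.array(o["tool_pos"]); a=o["tcp_rot"][2]
    print("t",round(o["time"],2),"pos",p.round(1),"rot",np.round(o["tcp_rot"],3),"j6",round(o["joint_positions"][5],2),"F",np.round(o["contact_force"],1),"M",np.round(o["moment"],2),"w",round(o["grip_width"],1))
    for x,y,z,yaw,k in segs:
        d=(np.array([x,y,z])-p)/k; dy=(yaw-a+np.pi)%(2*np.pi)-np.pi if abs(yaw-a)>4 else yaw-a
        for i in range(k):
            c,s=np.cos(a),np.sin(a)
            print([round(v/80,3) for v in(c*d[0]+s*d[1],s*d[0]-c*d[1],-d[2])],round(-dy/k/.1,2)); a+=dy/k
        p=np.array([x,y,z],float)
E
python3 -c "
from h import *
plan([(420,-200,200,1.364,10),(490,60,180,2.064,7),(476.5,213.5,130,2.707,7)])"
```

```text
t 0.1 pos [ 186.7 -490.3  226.1] rot [-3.14  -0.     0.364] j6 -0.15 F [ 1.2  0.3 -0.7] M [-0.01 -0.01  0.01] w 91.8
[np.float64(0.402), np.float64(-0.235), np.float64(0.033)] -1.0
[np.float64(0.423), np.float64(-0.194), np.float64(0.033)] -1.0
[np.float64(0.44), np.float64(-0.151), np.float64(0.033)] -1.0
[np.float64(0.453), np.float64(-0.106), np.float64(0.033)] -1.0
[np.float64(0.462), np.float64(-0.06), np.float64(0.033)] -1.0
[np.float64(0.465), np.float64(-0.014), np.float64(0.033)] -1.0
[np.float64(0.464), np.float64(0.033), np.float64(0.033)] -1.0
[np.float64(0.459), np.float64(0.079), np.float64(0.033)] -1.0
[np.float64(0.449), np.float64(0.124), np.float64(0.033)] -1.0
[np.float64(0.434), np.float64(0.168), np.float64(0.033)] -1.0
[np.float64(0.48), np.float64(0.027), np.float64(0.036)] -1.0
[np.float64(0.475), np.float64(0.075), np.float64(0.036)] -1.0
[np.float64(0.465), np.float64(0.122), np.float64(0.036)] -1.0
[np.float64(0.451), np.float64(0.168), np.float64(0.036)] -1.0
[np.float64(0.432), np.float64(0.212), np.float64(0.036)] -1.0
[np.float64(0.408), np.float64(0.254), np.float64(0.036)] -1.0
[np.float64(0.381), np.float64(0.293), np.float64(0.036)] -1.0
[np.float64(0.253), np.float64(0.109), np.float64(0.089)] -0.92
[np.float64(0.242), np.float64(0.131), np.float64(0.089)] -0.92
[np.float64(0.229), np.float64(0.153), np.float64(0.089)] -0.92
[np.float64(0.214), np.float64(0.173), np.float64(0.089)] -0.92
[np.float64(0.197), np.float64(0.192), np.float64(0.089)] -0.92
[np.float64(0.179), np.float64(0.209), np.float64(0.089)] -0.92
[np.float64(0.159), np.float64(0.225), np.float64(0.089)] -0.92
```

Emit:
{"op": "jog_arm", "data": {"targets": [{"xyz": [0.4,-0.23,0.03],"spin": -1},{"xyz": [0.42,-0.19,0.03],"spin": -1},{"xyz": [0.44,-0.15,0.03],"spin": -1},{"xyz": [0.45,-0.11,0.03],"spin": -1},{"xyz": [0.46,-0.06,0.03],"spin": -1},{"xyz": [0.46,-0.01,0.03],"spin": -1},{"xyz": [0.46,0.03,0.03],"spin": -1},{"xyz": [0.46,0.08,0.03],"spin": -1},{"xyz": [0.45,0.12,0.03],"spin": -1},{"xyz": [0.43,0.17,0.03],"spin": -1}], "gripper": 100}}

```text
time: 1.35
tool_pos: [419.6, -200.9, 202.4]
tcp_rot: [-3.141, -0.0, 1.367]
contact_force: [-0.2, -0.3, -0.2]
grip_width: 91.8
finger_force: 0.0
```

Emit:
{"op": "jog_arm", "data": {"targets": [{"xyz": [0.48,0.03,0.04],"spin": -1},{"xyz": [0.475,0.075,0.04],"spin": -1},{"xyz": [0.465,0.12,0.04],"spin": -1},{"xyz": [0.45,0.17,0.04],"spin": -1},{"xyz": [0.43,0.21,0.04],"spin": -1},{"xyz": [0.41,0.25,0.04],"spin": -1},{"xyz": [0.38,0.29,0.04],"spin": -1},{"xyz": [0.25,0.11,0.07],"spin": -0.92},{"xyz": [0.24,0.13,0.07],"spin": -0.92},{"xyz": [0.23,0.15,0.07],"spin": -0.92}]}}

```text
time: 2.6
tool_pos: [482.6, 123.7, 162.9]
tcp_rot: [-3.141, -0.0, 2.343]
contact_force: [0.3, 0.3, 0.4]
grip_width: 91.8
finger_force: 0.0
```

```bash
python3 -c "
from h import *
plan([(476.5,213.5,110,2.707,5),(476.5,213.5,26,2.707,5)])"
```

```text
t 2.6 pos [482.6 123.7 162.9] rot [-3.141 -0.     2.343] j6 -0.68 F [0.3 0.3 0.4] M [ 0.03 -0.13  0.02] w 91.8
[np.float64(0.172), np.float64(0.146), np.float64(0.132)] -0.73
[np.float64(0.161), np.float64(0.158), np.float64(0.132)] -0.73
[np.float64(0.149), np.float64(0.169), np.float64(0.132)] -0.73
[np.float64(0.136), np.float64(0.179), np.float64(0.132)] -0.73
[np.float64(0.123), np.float64(0.189), np.float64(0.132)] -0.73
[np.float64(0.0), np.float64(0.0), np.float64(0.21)] -0.0
[np.float64(0.0), np.float64(0.0), np.float64(0.21)] -0.0
[np.float64(0.0), np.float64(0.0), np.float64(0.21)] -0.0
[np.float64(0.0), np.float64(0.0), np.float64(0.21)] -0.0
[np.float64(0.0), np.float64(0.0), np.float64(0.21)] -0.0
```

Emit:
{"op": "jog_arm", "data": {"targets": [{"xyz": [0.17,0.15,0.13],"spin": -0.73},{"xyz": [0.16,0.16,0.13],"spin": -0.73},{"xyz": [0.15,0.17,0.13],"spin": -0.73},{"xyz": [0.135,0.18,0.13],"spin": -0.73},{"xyz": [0.12,0.19,0.13],"spin": -0.73},{"xyz": [0,0,0.21],"spin": 0},{"xyz": [0,0,0.21],"spin": 0},{"xyz": [0,0,0.21],"spin": 0},{"xyz": [0,0,0.21],"spin": 0},{"xyz": [0,0,0.21],"spin": 0}]}}

```text
time: 3.85
tool_pos: [477.7, 213.5, 26.4]
tcp_rot: [-3.141, -0.0, 2.707]
contact_force: [0.0, -0.4, -0.0]
grip_width: 91.7
finger_force: 0.0
```

Emit:
{"op": "jog_arm", "data": {"targets": [{"xyz": [0,0,0],"spin": 0},{"xyz": [0,0,0],"spin": 0},{"xyz": [0,0,0],"spin": 0},{"xyz": [0,0,0],"spin": 0},{"xyz": [0,0,0],"spin": 0},{"xyz": [0,0,0],"spin": 0},{"xyz": [0,0,0],"spin": 0},{"xyz": [0,0,0],"spin": 0},{"xyz": [0,0,0],"spin": 0},{"xyz": [0,0,0],"spin": 0}], "gripper": 0}}

```text
time: 5.1
tool_pos: [477.9, 213.1, 27.5]
tcp_rot: [-3.142, 0.0, 2.705]
contact_force: [0.9, -0.5, 0.6]
grip_width: 29.8
finger_force: 30.0
```

Emit:
{"op": "jog_arm", "data": {"targets": [{"xyz": [0,0,0],"spin": 0},{"xyz": [0,0,0],"spin": 0},{"xyz": [0,0,-0.2],"spin": 0},{"xyz": [0,0,-0.3],"spin": 0},{"xyz": [0,0,-0.3],"spin": 0},{"xyz": [0,0,-0.3],"spin": 0},{"xyz": [0,0,-0.3],"spin": 0},{"xyz": [0,0,-0.2],"spin": 0},{"xyz": [0,0,0],"spin": 0},{"xyz": [0,0,0],"spin": 0}]}}

```text
time: 6.35
tool_pos: [477.4, 213.0, 155.2]
tcp_rot: [-3.141, -0.001, 2.705]
contact_force: [0.7, -0.6, -1.5]
grip_width: 29.8
finger_force: 30.0
```

```bash
python3 - <<'E'
from h import *
s=bot.capture("scene"); t=bot.capture("top")
cv2.imwrite("pics/held.png",np.hstack([cv2.resize(s[130:280,270:420],None,fx=2.6,fy=2.6),cv2.resize(t[170:320,140:290],None,fx=2.6,fy=2.6)]))
# vice measured again: knob crop
cv2.imwrite("pics/knob.png",np.hstack([cv2.resize(s[110:190,165:275],(550,400),interpolation=cv2.INTER_CUBIC)]))
plan([(500,60,140,2.95,4),(505.5,-145.6,140,3.439,6)])
E
```

```text
t 6.45 pos [477.3 212.9 154.8] rot [-3.140e+00 -1.000e-03  2.705e+00] j6 -0.86 F [ 0.7 -0.1 -1.6] M [ 0.04 -0.14 -0.04] w 29.9
[np.float64(-0.266), np.float64(-0.403), np.float64(0.046)] -0.61
[np.float64(-0.241), np.float64(-0.419), np.float64(0.046)] -0.61
[np.float64(-0.215), np.float64(-0.433), np.float64(0.046)] -0.61
[np.float64(-0.188), np.float64(-0.445), np.float64(0.046)] -0.61
[np.float64(-0.093), np.float64(-0.418), np.float64(-0.0)] -0.81
[np.float64(-0.058), np.float64(-0.424), np.float64(-0.0)] -0.81
[np.float64(-0.024), np.float64(-0.428), np.float64(-0.0)] -0.81
[np.float64(0.011), np.float64(-0.428), np.float64(-0.0)] -0.81
[np.float64(0.046), np.float64(-0.426), np.float64(-0.0)] -0.81
[np.float64(0.081), np.float64(-0.421), np.float64(-0.0)] -0.81
```

View pics/held.png

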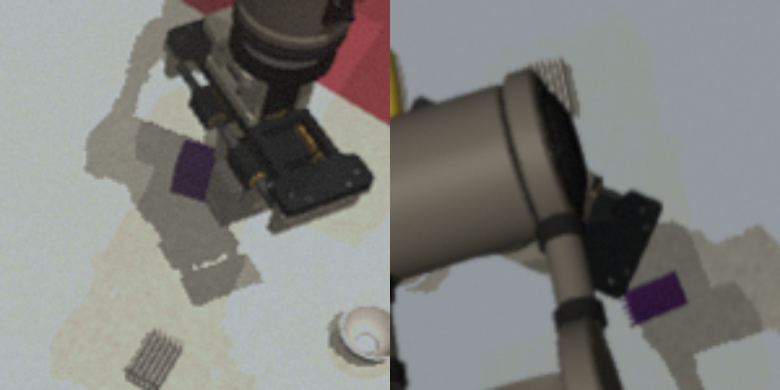

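View pics/knob.png

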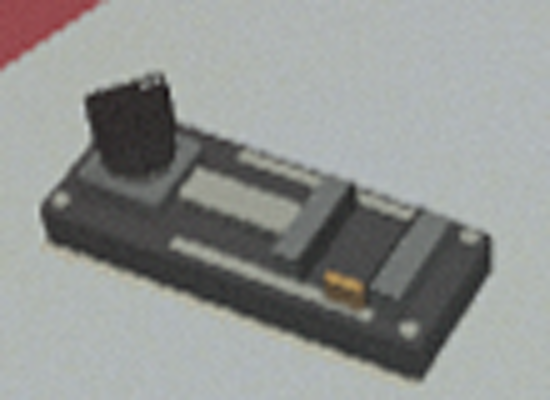

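The sink is held (30 mm across the pads). The scene crop shows the vice clearly:
- **Bed corners:** about (490,238), (418,343), (45,208).
- **Brass tab top:** (325,275) to (363,290).
- **Fixed jaw inner top edge:** (372,290) to (425,213).

I'll move towards the vice and check these numbers against the top view.

Emit:
{"op": "jog_arm", "data": {"targets": [{"xyz": [-0.265,-0.4,0.0],"spin": -0.61},{"xyz": [-0.24,-0.42,0.0],"spin": -0.61},{"xyz": [-0.215,-0.43,0.0],"spin": -0.61},{"xyz": [-0.19,-0.445,0.0],"spin": -0.61},{"xyz": [-0.095,-0.42,0],"spin": -0.81},{"xyz": [-0.06,-0.42,0],"spin": -0.81},{"xyz": [-0.025,-0.43,0],"spin": -0.81},{"xyz": [0.01,-0.43,0],"spin": -0.81},{"xyz": [0.045,-0.425,0],"spin": -0.81},{"xyz": [0.08,-0.42,0],"spin": -0.81}]}}

```text
time: 7.7
tool_pos: [505.7, -146.0, 154.8]
tcp_rot: [3.141, -0.001, -2.846]
contact_force: [0.6, 0.2, -1.8]
grip_width: 29.8
finger_force: 30.0
```

```bash
python3 - <<'E'
from h import *
A=lambda p,s,o:np.array(p,float)/s+np.array(o)-0.5+0.5/s
o=np.array([512.4,-185.3]); y=.297; R=np.array([[np.cos(y),-np.sin(y)],[np.sin(y),np.cos(y)]])
L=lambda p,z:((onz("scene",A(p,5,(165,110)),z)[:,:2]-o)@R).round(1).tolist()
print("corners",L([[490,238],[418,343],[45,208]],30))
print("fixed jaw in",L([[372,290],[425,213]],48),"sliding in",L([[303,262],[355,185]],48))
print("brass top",L([[325,275],[363,290],[325,269],[365,282]],48))
q=L([[86,97],[163,73],[172,82],[90,106]],94); print("bar",q)
plan([(*(o+R@[-2,37.5]),130,y+np.pi,6)])
E
```

```text
corners [[-37.7, 90.4], [43.7, 88.5], [46.5, -136.3]]
fixed jaw in [[35.3, 58.4], [-24.3, 58.9]] sliding in [[33.8, 17.0], [-26.2, 15.9]]
brass top [[36.7, 31.6], [37.3, 54.2], [33.1, 29.6], [32.0, 52.6]]
bar [[16.3, -116.7], [-16.4, -89.7], [-12.6, -82.0], [21.0, -111.4]]
t 7.7 pos [ 505.7 -146.   154.8] rot [ 3.141e+00 -1.000e-03 -2.846e+00] j6 -2.29 F [ 0.6  0.2 -1.8] M [ 0.15 -0.15  0.  ] w 29.8
[np.float64(0.015), np.float64(-0.004), np.float64(0.052)] -0.0
[np.float64(0.015), np.float64(-0.004), np.float64(0.052)] -0.0
[np.float64(0.015), np.float64(-0.004), np.float64(0.052)] -0.0
[np.float64(0.015), np.float64(-0.004), np.float64(0.052)] -0.0
[np.float64(0.015), np.float64(-0.004), np.float64(0.052)] -0.0
[np.float64(0.015), np.float64(-0.004), np.float64(0.052)] -0.0
```

```bash
python3 - <<'E'
from h import *
o=np.array([512.4,-185.3]); y=.297; R=np.array([[np.cos(y),-np.sin(y)],[np.sin(y),np.cos(y)]])
plan([(*(o+R@[-3,36]),83,y-np.pi,1)])
E
```

```text
t 7.7 pos [ 505.7 -146.   154.8] rot [ 3.141e+00 -1.000e-03 -2.846e+00] j6 -2.29 F [ 0.6  0.2 -1.8] M [ 0.15 -0.15  0.  ] w 29.8
[np.float64(0.101), np.float64(-0.044), np.float64(0.897)] -0.01
```

Emit:
{"op": "jog_arm", "data": {"targets": [{"xyz": [0.05,-0.02,0.1],"spin": 0},{"xyz": [0.05,-0.024,0.15],"spin": 0},{"xyz": [0,0,0.15],"spin": 0},{"xyz": [0,0,0.15],"spin": 0},{"xyz": [0,0,0.15],"spin": 0},{"xyz": [0,0,0.1],"spin": 0},{"xyz": [0,0,0.1],"spin": 0},{"xyz": [0,0,0],"spin": 0},{"xyz": [0,0,0],"spin": 0},{"xyz": [0,0,0],"spin": 0}]}}

```text
time: 8.95
tool_pos: [499.7, -150.9, 83.9]
tcp_rot: [-3.141, 0.001, -2.848]
contact_force: [0.1, -0.2, -1.1]
grip_width: 29.4
finger_force: 30.0
```

```bash
python3 - <<'E'
from h import *
s=bot.capture("scene"); t=bot.capture("top")
cv2.imwrite("pics/pre.png",np.hstack([cv2.resize(s[110:190,195:275],(400,400),interpolation=cv2.INTER_CUBIC),cv2.resize(t[180:270,330:420],(400,400),interpolation=cv2.INTER_CUBIC)]))
plan([])
E
```

```text
t 9.05 pos [ 499.7 -150.8   83.8] rot [-3.141  0.    -2.848] j6 -2.3 F [ 0.3 -0.4 -0.5] M [ 0.13 -0.13 -0.04] w 29.6
```

View pics/pre.png

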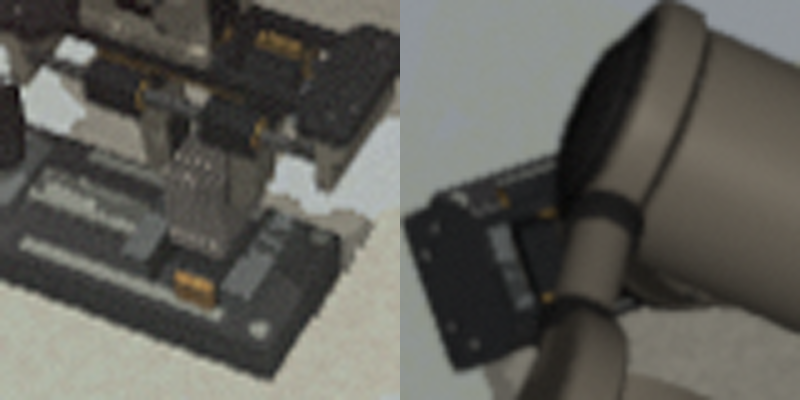

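```bash
python3 - <<'E'
from h import *
A=lambda p,s,o:np.array(p,float)/s+np.array(o)-0.5+0.5/s
o=np.array([512.4,-185.3]); y=.297; R=np.array([[np.cos(y),-np.sin(y)],[np.sin(y),np.cos(y)]])
L=lambda p,z:((onz("scene",A(p,5,(195,110)),z)[:,:2]-o)@R).round(1).tolist()
print("sink bottom +x edge",L([[168,233],[222,254]],56.5),"top",L([[172,152],[226,168]],106.5))
print("jaw",L([[222,290],[153,262]],48),"brass top",L([[176,268],[214,283]],48))
E
```

```text
sink bottom +x edge [[19.1, 18.7], [19.9, 50.9]] top [[8.2, 19.6], [6.2, 49.3]]
jaw [[35.3, 58.4], [33.8, 17.0]] brass top [[32.2, 29.8], [32.8, 52.4]]
```

Emit:
{"op": "jog_arm", "data": {"targets": [{"xyz": [0,0.02,0],"spin": 0},{"xyz": [0,0,0.04],"spin": 0},{"xyz": [0,0,0.04],"spin": 0},{"xyz": [0,0,0.04],"spin": 0},{"xyz": [0,0,0.04],"spin": 0},{"xyz": [0,0,0.04],"spin": 0},{"xyz": [0,0,0.04],"spin": 0},{"xyz": [0,0,0.04],"spin": 0},{"xyz": [0,0,0.03],"spin": 0},{"xyz": [0,0,0],"spin": 0}]}}

```text
time: 10.3
tool_pos: [499.0, -149.2, 58.5]
tcp_rot: [3.141, -0.0, -2.848]
contact_force: [-0.3, 1.4, -1.0]
grip_width: 29.4
finger_force: 30.0
```

Emit:
{"op": "jog_arm", "data": {"targets": [{"xyz": [0,0,0.006],"spin": 0},{"xyz": [0,0,0],"spin": 0},{"xyz": [0,0,0.006],"spin": 0},{"xyz": [0,0,0],"spin": 0},{"xyz": [0,0,0],"spin": 0},{"xyz": [0,0,0],"spin": 0},{"xyz": [0,0,0],"spin": 0},{"xyz": [0,0,0],"spin": 0},{"xyz": [0,0,0],"spin": 0},{"xyz": [0,0,0],"spin": 0}]}}

```text
time: 11.55
tool_pos: [499.1, -149.2, 57.8]
tcp_rot: [-3.141, 0.0, -2.848]
contact_force: [-0.6, 0.9, 0.0]
grip_width: 29.8
finger_force: 30.0
```

Emit:
{"op": "jog_arm", "data": {"targets": [{"xyz": [-0.012,0,0],"spin": 0},{"xyz": [-0.012,0,0],"spin": 0},{"xyz": [-0.012,0,0],"spin": 0},{"xyz": [-0.012,0,0],"spin": 0},{"xyz": [-0.012,0,0],"spin": 0},{"xyz": [-0.012,0,0],"spin": 0},{"xyz": [-0.012,0,0],"spin": 0},{"xyz": [0,0,0],"spin": 0},{"xyz": [0,0,0],"spin": 0},{"xyz": [0,0,0],"spin": 0}]}}

```text
time: 12.8
tool_pos: [505.4, -147.3, 57.7]
tcp_rot: [-3.142, -0.0, -2.848]
contact_force: [0.7, -0.2, -1.4]
grip_width: 29.6
finger_force: 30.0
```

Now I'll creep towards the stop, watching the force.

Emit:
{"op": "jog_arm", "data": {"targets": [{"xyz": [-0.006,0,0],"spin": 0},{"xyz": [0,0,0],"spin": 0},{"xyz": [-0.006,0,0],"spin": 0},{"xyz": [0,0,0],"spin": 0},{"xyz": [-0.006,0,0],"spin": 0},{"xyz": [0,0,0],"spin": 0},{"xyz": [-0.006,0,0],"spin": 0},{"xyz": [0,0,0],"spin": 0},{"xyz": [0,0,0],"spin": 0},{"xyz": [0,0,0],"spin": 0}]}}

```text
time: 14.05
tool_pos: [507.3, -146.7, 57.8]
tcp_rot: [-3.141, 0.0, -2.848]
contact_force: [1.2, 0.8, -1.5]
grip_width: 29.9
finger_force: 30.0
```

Emit:
{"op": "jog_arm", "data": {"targets": [{"xyz": [-0.006,0,0],"spin": 0},{"xyz": [0,0,0],"spin": 0},{"xyz": [-0.006,0,0],"spin": 0},{"xyz": [0,0,0],"spin": 0},{"xyz": [0,0,0],"spin": 0},{"xyz": [0,0,0],"spin": 0},{"xyz": [0,0,0],"spin": 0},{"xyz": [0,0,0],"spin": 0},{"xyz": [0,0,0],"spin": 0},{"xyz": [0,0,0],"spin": 0}]}}

```text
time: 15.3
tool_pos: [508.2, -146.4, 57.8]
tcp_rot: [-3.142, 0.0, -2.848]
contact_force: [-0.0, -0.4, -1.4]
grip_width: 30.0
finger_force: 30.0
```

Emit:
{"op": "jog_arm", "data": {"targets": [{"xyz": [-0.006,0,0],"spin": 0},{"xyz": [0,0,0],"spin": 0},{"xyz": [-0.006,0,0],"spin": 0},{"xyz": [0,0,0],"spin": 0},{"xyz": [0,0,0],"spin": 0},{"xyz": [0,0,0],"spin": 0},{"xyz": [0,0,0],"spin": 0},{"xyz": [0,0,0],"spin": 0},{"xyz": [0,0,0],"spin": 0},{"xyz": [0,0,0],"spin": 0}]}}

```text
time: 16.55
tool_pos: [508.9, -146.2, 57.7]
tcp_rot: [3.142, -0.0, -2.848]
contact_force: [-3.6, -2.4, -0.3]
grip_width: 29.8
finger_force: 30.0
```

```bash
python3 -c "
from h import *
plan([])"
```

```text
t 16.55 pos [ 508.9 -146.2   57.7] rot [ 3.142 -0.    -2.848] j6 -2.29 F [-3.6 -2.4 -0.3] M [-0.19  0.66 -0.01] w 29.8
```

Emit:
{"op": "jog_arm", "data": {"targets": [{"xyz": [0,0,0.006],"spin": 0},{"xyz": [0,0,0],"spin": 0},{"xyz": [0,0,0.006],"spin": 0},{"xyz": [0,0,0],"spin": 0},{"xyz": [0,0,0],"spin": 0},{"xyz": [0,0,0],"spin": 0},{"xyz": [0,0,0],"spin": 0},{"xyz": [0,0,0],"spin": 0},{"xyz": [0,0,0],"spin": 0},{"xyz": [0,0,0],"spin": 0}]}}

```text
time: 17.8
tool_pos: [508.9, -146.2, 57.5]
tcp_rot: [-3.141, -0.0, -2.848]
contact_force: [-6.9, -1.1, 9.7]
grip_width: 29.8
finger_force: 30.0
```

Emit:
{"op": "jog_arm", "data": {"targets": [{"xyz": [0,0,0],"spin": 0},{"xyz": [0,0,0],"spin": 0},{"xyz": [0,0,0],"spin": 0},{"xyz": [0,0,0],"spin": 0},{"xyz": [0,0,0],"spin": 0},{"xyz": [0,0,0],"spin": 0},{"xyz": [0,0,-0.2],"spin": 0},{"xyz": [0,0,-0.4],"spin": 0},{"xyz": [0,0,-0.5],"spin": 0},{"xyz": [0,0,-0.3],"spin": 0}], "gripper": 100}}

```text
time: 19.05
tool_pos: [509.9, -146.5, 172.1]
tcp_rot: [-3.139, 0.003, -2.848]
contact_force: [-0.4, -0.2, -0.1]
grip_width: 91.8
finger_force: 0.0
```

```bash
python3 - <<'E'
from h import *
o=np.array([512.4,-185.3]); y=.297; R=np.array([[np.cos(y),-np.sin(y)],[np.sin(y),np.cos(y)]])
k=o+R@[1.5,-100]; print(k)
plan([(*k,165,-2.848-.615,6)])
E
```

```text
[ 543.09961529 -280.48289563]
t 19.05 pos [ 509.9 -146.5  172.1] rot [-3.139e+00  3.000e-03 -2.848e+00] j6 -2.29 F [-0.4 -0.2 -0.1] M [ 0.08 -0.16  0.01] w 91.8
[np.float64(0.014), np.float64(-0.287), np.float64(0.015)] 1.02
[np.float64(-0.015), np.float64(-0.287), np.float64(0.015)] 1.02
[np.float64(-0.044), np.float64(-0.284), np.float64(0.015)] 1.02
[np.float64(-0.073), np.float64(-0.278), np.float64(0.015)] 1.02
[np.float64(-0.101), np.float64(-0.269), np.float64(0.015)] 1.02
[np.float64(-0.128), np.float64(-0.258), np.float64(0.015)] 1.02
```

Emit:
{"op": "jog_arm", "data": {"targets": [{"xyz": [0.014,-0.287,0.015],"spin": 1},{"xyz": [-0.015,-0.287,0.015],"spin": 1},{"xyz": [-0.044,-0.284,0.015],"spin": 1},{"xyz": [-0.073,-0.278,0.015],"spin": 1},{"xyz": [-0.1,-0.27,0.015],"spin": 1},{"xyz": [-0.128,-0.258,0.015],"spin": 1},{"xyz": [0,0,0],"spin": 0.8},{"xyz": [0,0,0.05],"spin": 0},{"xyz": [0,0,0.05],"spin": 0},{"xyz": [0,0,0.05],"spin": 0}]}}

```text
time: 20.3
tool_pos: [543.0, -279.6, 149.5]
tcp_rot: [-3.142, 0.0, 2.756]
contact_force: [0.1, -0.1, 0.4]
grip_width: 91.6
finger_force: 0.0
```

```bash
python3 - <<'E'
from h import *
s=bot.capture("scene"); t=bot.capture("top")
cv2.imwrite("pics/placed.png",np.hstack([cv2.resize(s[110:190,195:275],(400,400),interpolation=cv2.INTER_CUBIC),cv2.resize(t[190:270,330:410],(400,400),interpolation=cv2.INTER_CUBIC)]))
plan([(543.1,-280.5,66,-3.526,6)])
E
```

```text
t 20.4 pos [ 542.8 -279.6  149.1] rot [ 3.141e+00 -1.000e-03  2.756e+00] j6 -1.79 F [-0.9  0.7 -0.9] M [ 0.03 -0.11 -0.01] w 91.8
[np.float64(-0.001), np.float64(-0.002), np.float64(0.173)] -0.0
[np.float64(-0.001), np.float64(-0.002), np.float64(0.173)] -0.0
[np.float64(-0.001), np.float64(-0.002), np.float64(0.173)] -0.0
[np.float64(-0.001), np.float64(-0.002), np.float64(0.173)] -0.0
[np.float64(-0.001), np.float64(-0.002), np.float64(0.173)] -0.0
[np.float64(-0.001), np.float64(-0.002), np.float64(0.173)] -0.0
```

View pics/placed.png

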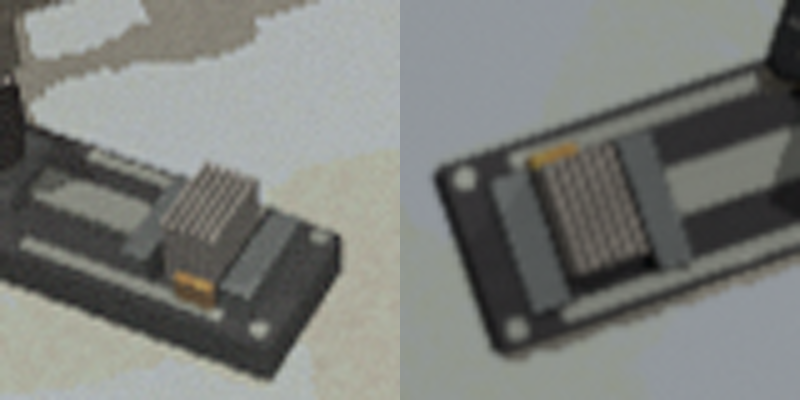

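The sink stands square on the bed, with its end at the brass tab: (195,285) in the scene half and (553,155) in the top half. There is a small gap to each jaw. Next I'll lower onto the knob.

Emit:
{"op": "jog_arm", "data": {"targets": [{"xyz": [0,0,0.2],"spin": 0},{"xyz": [0,0,0.2],"spin": 0},{"xyz": [0,0,0.2],"spin": 0},{"xyz": [0,0,0.2],"spin": 0},{"xyz": [0,0,0.15],"spin": 0},{"xyz": [0,0,0.09],"spin": 0},{"xyz": [0,0,0],"spin": 0},{"xyz": [0,0,0],"spin": 0},{"xyz": [0,0,0],"spin": 0},{"xyz": [0,0,0],"spin": 0}]}}

```text
time: 21.65
tool_pos: [543.2, -280.1, 66.8]
tcp_rot: [-3.141, 0.001, 2.755]
contact_force: [-0.0, -1.2, 0.5]
grip_width: 91.7
finger_force: 0.0
```

Emit:
{"op": "jog_arm", "data": {"targets": [{"xyz": [0,0,0],"spin": 0},{"xyz": [0,0,0],"spin": 0},{"xyz": [0,0,0],"spin": 0},{"xyz": [0,0,0],"spin": 0},{"xyz": [0,0,0],"spin": 0},{"xyz": [0,0,0],"spin": 0},{"xyz": [0,0,0],"spin": 0},{"xyz": [0,0,0],"spin": 0},{"xyz": [0,0,0],"spin": 0},{"xyz": [0,0,0],"spin": 0}], "gripper": 0}}

```text
time: 22.9
tool_pos: [542.4, -282.2, 66.5]
tcp_rot: [-3.138, 0.001, 2.755]
contact_force: [-3.8, -6.4, -1.0]
grip_width: 13.8
finger_force: 30.0
```

```bash
python3 -c "
from h import *
plan([])"
```

```text
t 22.9 pos [ 542.4 -282.2   66.5] rot [-3.138e+00  1.000e-03  2.755e+00] j6 -1.79 F [-3.8 -6.4 -1. ] M [-1.29  0.36  0.01] w 13.8
```

Emit:
{"op": "jog_arm", "data": {"targets": [{"xyz": [0,-0.028,0],"spin": 0},{"xyz": [0,0,0],"spin": 0.6},{"xyz": [0,0,0],"spin": 0.8},{"xyz": [0,0,0],"spin": 0.8},{"xyz": [0,0,0],"spin": 0.8},{"xyz": [0,0,0],"spin": 0.8},{"xyz": [0,0,0],"spin": 0.8},{"xyz": [0,0,0],"spin": 0.4},{"xyz": [0,0,0],"spin": 0},{"xyz": [0,0,0],"spin": 0}]}}

```text
time: 24.15
tool_pos: [542.2, -282.6, 66.5]
tcp_rot: [-3.141, 0.001, 2.255]
contact_force: [-1.1, -3.3, -0.6]
grip_width: 13.6
finger_force: 30.0
```

```bash
python3 -c "
from h import *
plan([]);print(bot.get_obs()['moment'],bot.get_obs()['tau'][5])"
```

```text
t 24.15 pos [ 542.2 -282.6   66.5] rot [-3.141e+00  1.000e-03  2.255e+00] j6 -1.29 F [-1.1 -3.3 -0.6] M [-0.72  0.01 -0.02] w 13.6
[-0.7247949   0.00953105 -0.024102  ] 0.03296717768535018
```

Emit:
{"op": "jog_arm", "data": {"targets": [{"xyz": [0,0,0],"spin": 0.4},{"xyz": [0,0,0],"spin": 0.4},{"xyz": [0,0,0],"spin": 0.4},{"xyz": [0,0,0],"spin": 0.4},{"xyz": [0,0,0],"spin": 0.4},{"xyz": [0,0,0],"spin": 0.4},{"xyz": [0,0,0],"spin": 0.4},{"xyz": [0,0,0],"spin": 0.4},{"xyz": [0,0,0],"spin": 0.4},{"xyz": [0,0,0],"spin": 0.4}]}}

```text
time: 25.4
tool_pos: [542.1, -282.6, 66.5]
tcp_rot: [-3.141, 0.001, 1.854]
contact_force: [-0.8, -4.8, -0.0]
grip_width: 13.6
finger_force: 30.0
```

```bash
python3 -c "
from h import *
plan([]);print(bot.get_obs()['moment'],bot.get_obs()['tau'][5])"
```

```text
t 25.4 pos [ 542.1 -282.6   66.5] rot [-3.141e+00  1.000e-03  1.854e+00] j6 -0.89 F [-0.8 -4.8 -0. ] M [-0.77  0.03  0.13] w 13.6
[-0.76994446  0.02526637  0.13400991] -0.27977753430604935
```

Emit:
{"op": "jog_arm", "data": {"targets": [{"xyz": [0,0,0],"spin": 0.3},{"xyz": [0,0,0],"spin": 0.3},{"xyz": [0,0,0],"spin": 0.3},{"xyz": [0,0,0],"spin": 0.3},{"xyz": [0,0,0],"spin": 0.3},{"xyz": [0,0,0],"spin": 0.3},{"xyz": [0,0,0],"spin": 0.3},{"xyz": [0,0,0],"spin": 0.3},{"xyz": [0,0,0],"spin": 0.3},{"xyz": [0,0,0],"spin": 0.3}]}}

```text
time: 26.65
tool_pos: [542.0, -282.6, 66.5]
tcp_rot: [-3.141, 0.001, 1.555]
contact_force: [-2.2, -5.6, -1.1]
grip_width: 14.0
finger_force: 30.1
```

```bash
python3 -c "
from h import *
plan([]);print(bot.get_obs()['moment'],bot.get_obs()['tau'][5])"
```

```text
t 26.65 pos [ 542.  -282.6   66.5] rot [-3.141e+00  1.000e-03  1.555e+00] j6 -0.59 F [-2.2 -5.6 -1.1] M [-1.03  0.19  0.48] w 14.0
[-1.03277615  0.19383607  0.47552345] 0.08596336003392935
```

Emit:
{"op": "jog_arm", "data": {"targets": [{"xyz": [0,0,0],"spin": 0.12},{"xyz": [0,0,0],"spin": 0.12},{"xyz": [0,0,0],"spin": 0.12},{"xyz": [0,0,0],"spin": 0.12},{"xyz": [0,0,0],"spin": 0.12},{"xyz": [0,0,0],"spin": 0.12},{"xyz": [0,0,0],"spin": 0.12},{"xyz": [0,0,0],"spin": 0.12},{"xyz": [0,0,0],"spin": 0.12},{"xyz": [0,0,0],"spin": 0.12}]}}

```text
time: 27.9
tool_pos: [542.0, -282.7, 66.5]
tcp_rot: [-3.141, 0.001, 1.435]
contact_force: [-3.5, -6.4, -0.0]
grip_width: 13.7
finger_force: 30.1
```

```bash
python3 -c "
from h import *
plan([]);print(bot.get_obs()['moment'],bot.get_obs()['tau'][5])"
```

```text
t 27.9 pos [ 542.  -282.7   66.5] rot [-3.141e+00  1.000e-03  1.435e+00] j6 -0.47 F [-3.5 -6.4 -0. ] M [-1.01  0.26  0.41] w 13.7
[-1.00936505  0.26119863  0.41434613] 0.2753306832164526
```

Emit:
{"op": "jog_arm", "data": {"targets": [{"xyz": [0,0,0],"spin": 0.15},{"xyz": [0,0,0],"spin": 0.15},{"xyz": [0,0,0],"spin": 0.15},{"xyz": [0,0,0],"spin": 0.15},{"xyz": [0,0,0],"spin": 0},{"xyz": [0,0,0],"spin": 0},{"xyz": [0,0,0],"spin": 0},{"xyz": [0,0,0],"spin": 0},{"xyz": [0,0,0],"spin": 0},{"xyz": [0,0,0],"spin": 0}]}}

```text
time: 29.15
tool_pos: [542.0, -282.7, 66.5]
tcp_rot: [-3.141, 0.001, 1.376]
contact_force: [-2.9, -5.7, -0.0]
grip_width: 13.6
finger_force: 30.1
```

```bash
python3 -c "
from h import *
plan([]);print(bot.get_obs()['moment'],bot.get_obs()['tau'][5])"
```

```text
t 29.15 pos [ 542.  -282.7   66.5] rot [-3.141e+00  1.000e-03  1.376e+00] j6 -0.41 F [-2.9 -5.7 -0. ] M [-1.05  0.23  0.35] w 13.6
[-1.04882704  0.22835914  0.35063697] 0.3700754977762699
```

Emit:
{"op": "jog_arm", "data": {"targets": [{"xyz": [0,0,0],"spin": 0},{"xyz": [0,0,0],"spin": 0},{"xyz": [0,0,0],"spin": 0},{"xyz": [0,0,0],"spin": 0},{"xyz": [0,0,0],"spin": 0},{"xyz": [0,0,0],"spin": 0},{"xyz": [0,0,-0.2],"spin": 0},{"xyz": [0,0,-0.4],"spin": 0},{"xyz": [0,0,-0.5],"spin": 0},{"xyz": [0,0,-0.3],"spin": 0}], "gripper": 100}}

```text
time: 30.4
tool_pos: [542.9, -282.5, 182.0]
tcp_rot: [3.138, 0.002, 1.375]
contact_force: [0.3, 0.3, -0.5]
grip_width: 91.7
finger_force: 0.0
```

```bash
python3 - <<'E'
from h import *
s=bot.capture("scene"); t=bot.capture("top")
cv2.imwrite("pics/end.png",np.hstack([cv2.resize(s[110:190,195:275],(400,400),interpolation=cv2.INTER_CUBIC),cv2.resize(t[190:270,330:410],(400,400),interpolation=cv2.INTER_CUBIC)]))
plan([])
E
```

```text
t 30.5 pos [ 543.7 -283.   182.9] rot [3.135e+00 3.000e-03 1.375e+00] j6 -0.41 F [1.2 0.1 0.2] M [-0.04 -0.07  0.01] w 91.8
```

View pics/end.png

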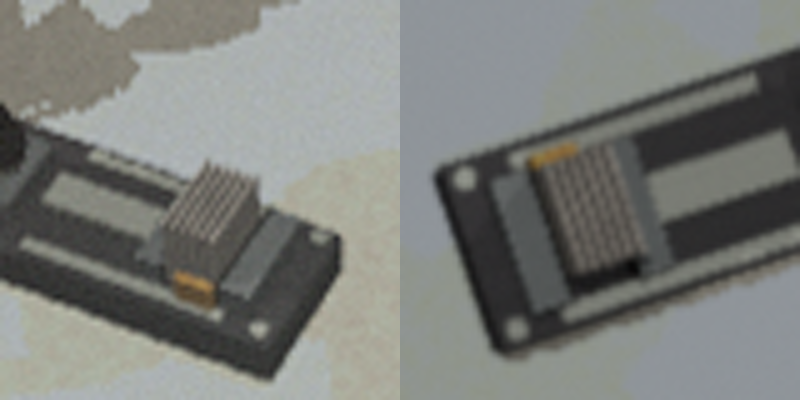

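The jaw has closed onto the sink: its outer edge moved from about 690 to 668 px in the top half. The sink still sits square against the stop and the fixed jaw, and the gripper is clear, so I'm handing in.

```bash
python3 -c "
from plant import bot
print(bot.close_job())"
```

```text
the job is handed in; nothing more can be done
None
```

The job is handed in, with no verdict returned: the heat sink is clamped upright against the stop and the arm is clear, with the knob turned until its torque levelled off near 0.4 N m (estimated slip 0.1–0.5 rad, not measured directly).

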